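# Kit a contactor from a lidded stock tub

### The job

Take the white contactor with the blue top out of the lidded red tub and stand it lengthways in the free bay of the blue kit tray, the one with the yellow liner, then put the lid fully home on the tub again. First lift the lid off by its knob and lay it flat on the bench, knob up; the contactor has to be held by other sides in the bay than in the tub, so stand it on the bench, let go and take it again, and then lower it right down onto the liner, without dropping it. Keep the contactor upright all the way and leave the two black contactors, the tape roll and the screwdriver where they are.

Things in the scene. Friction and masses are not known exactly. Their poses are not given: they have to be found in the camera images.
- tub: red plastic open-topped stock tub, fixed to the bench. Outside 148 (x, long) x 84 (y) x 84 high; walls and floor 4 thick, so inside 140 x 76. Origin: centre of its underside; z up
- lid: loose white plastic lid. Top plate 160 (x) x 96 (y) x 5; under it a plug 124 x 60 x 10 (its lower 5 stepped in to 116 x 52) that drops into the tub's mouth with 8 to spare all round. Origin: centre of the plug's underside, so the plate spans z 10 to 15; fully home, the origin is 74 above the tub's origin, x along the tub's x (either way round). Mass about 0.19 kg
- lid_knob: black upright round knob fixed on the centre of the lid, diameter 26, 36 high. Origin: centre of its foot on the lid's top face; z up
- contactor: loose white block-shaped contactor with a blue square on its top, 44 (x) x 66 (y) x 60 high, about 0.35 kg. Origin: centre of its underside. At the start it stands on the tub's floor, its x (44) roughly along the tub's long x and its 66 side across the tub with only 5 to spare on each side
- tray: blue metal kit tray, fixed to the bench, 158 (x) x 190 (y). Floor 4 thick; three bays side by side along y, centres at y = -62, 0 and 62, each 58 wide (y) x 150 long (x). The bays are parted and flanked by walls 4 thick and 72 high that run along x; the end walls across x are 4 thick and only 30 high. Origin: centre of its underside
- liner: thin yellow liner, 146 (x) x 54 (y) x 2, lying on the floor of the free bay and fixed there. It marks which bay is free. Origin: centre of its underside, on the bay's floor (4 above the bench); its axes are the tray's. The contactor goes here with its 66 side along x, either way round, anywhere along the bay
- spare_a: black contactor with an orange top, 44 x 66 x 60 high, in one of the other bays; leave alone. Origin: centre of its underside
- spare_b: the second black contactor with an orange top, same size, in the remaining bay; leave alone
- screwdriver: screwdriver 170 long lying on the bench on the far side of the work, roughly along y; its x axis is its length; leave alone
- tape: black tape roll lying flat, outer diameter 68, 19 high, on the far side of the bench; leave alone. Origin: centre of its underside
Not all that is in view belongs to the job. Of the things like the lid, leave any that is brown or pink; of the rest the smaller one is meant.

How it is judged:
By the outcome, as a careful person would: the job done as asked, in the order asked, and still so for the second after the job is handed in, with the robot touching nothing.
It also fails if it takes over 72 s, if anything falls off the work surface, if the arm or the gripper's body presses on something with over 40 N, if the wrist force passes 120 N, or if a joint passes its speed limit or range.

### The arm

A 6-joint arm with a two-finger parallel gripper is mounted at the origin on the work surface. World frame = base frame: x ahead of the robot, y to its left, z up, the work surface at z = 0. Lengths are in m, angles in rad, forces in N, time in s.
With the tool pointing down it reaches from about 0.3 to 0.775 m from the base axis. Payload 14.6 kg.
Tool frame: the origin (TCP) lies at the very end of the fingers, on their centre line; the grasp point (between the pads) lies 19 mm behind it; z points along the fingers, y is the line along which they close (so a half turn about z gives the same grasp; the last joint's range is limited). The gripper opens to 94 mm and grips with 3 to 60 N. Pads are 16 mm wide; open, the fingers measure 119 mm over their backs; the gripper's body (75 mm by 177 mm) begins 78 mm behind the grasp point.
Start: joints at [1.261, 0.3, 1.521, -0, 1.321, -0.067], TCP at [0.132, 0.534, 0.205] pointing down, gripper open.
Joint ranges: [-3.03, 3.03], [-0.79, 2.21], [0.23, 2.52], [-1.04, 4.18], [0, 3.07], [-2.55, 2.55]. Speed limits (rad/s): [2.22, 2.22, 2.57, 3.14, 3.14, 3.14].

### API

Orientations are given as [roll, pitch, yaw] about the fixed x, y, z axes, in that order (R = Rz(yaw) Ry(pitch) Rx(roll)).
In Python, from station import ctrl gives the robot as it stands.
- The arm moves only by the tool move_arm, never from a script. Its argument "increments" is a list of rows, each a list of 7 numbers: the opening, from 0 (shut) to 1 (fully open), then the shift along the tool's x, y, z in units of 50 mm (1.0 is 50 mm), then the turn, a rotation vector about the tool's x, y, z in rad. In form: [[claw, tx, ty, tz, rx, ry, rz], ...]. A call has 1 to 20 rows; each row shifts and turns the commanded pose from where the row before left it, along the tool's axes as they then stand; what a row does not reach is not made up. A row lasts 1/10 s, in which the tool goes at most 50 mm and 8.59 degrees, less where a joint would pass 70% of its speed; a pose out of reach is approached as far as the arm can. A call is refused whole if a number of a shift passes 1 or a number of a turn 0.15, either way. A call with a gripper value outside its range is refused whole. The fingers move at their own pace and stop on an object; "force" is the grip in N (left out, the last holds). Time passes only in rows, so rows that do not move let the fingers close. It gives the time, the measured TCP pose, the force, the opening and the grip force at its end, in the units of the state.
- ctrl.get_obs(): the state, without advancing time (a new reading comes with each control period).
- ctrl.camera(name): name is "scene" or "top"; returns a dict with "color" (480x640x3 uint8, blue, green, red), "K" (3x3 intrinsics, pixels), "distortion" ([k1, k2, p1, p2, k3] as OpenCV has them; the pictures are not rectified), "pose" (4x4, takes a point from camera to world coordinates). Camera axes: x right, y down, z forward; pixel columns grow to the right and rows downward; lengths in m; the calibration is good to about 2 mm. A picture is of the moment at which its call begins. There is no depth.
- ctrl.hand_in(): hands the job in; it is judged then, once.
Trained networks look in a picture, given as the dict that the camera call returned (one of the last four; its "shot" number tells which), for a name from the list of things; names that differ only in an ending like _2 or _b are one class to them, and where a whole thing is asked for, a point or a joint stands for the part that bears it (a point fixed in the world has none). Each returns a list of dicts, best first, with "conf" (0 to 1); they miss things now and then, are a little off and sometimes report something else, mostly with a low value. They report only what shows in the picture. A call takes as long as a camera call. They do not tell look-alikes from the thing itself.
- ctrl.cut_out(name, picture): "mask" (480x640 bool, what is visible of it) and "centre" ([row, column] in pixels, amid what is visible of it).
The state is a dict: "time_s": time; "qpos": joint angles; "joint_vel": joint speeds; "tau": joint torques, N m; "ee_pos": TCP position; "eef_rot": TCP orientation; "force": force on the tool from outside, world axes, zero at the start; "moment": the same for the moment, N m; "grip_width": finger opening in m; "grip_force": force on a finger pad.
Only numpy, scipy, OpenCV 4.12 (cv2) and the standard library are available. Lean on these libraries where they do the work, as an engineer would, in place of code of your own. Each camera call takes 0.05 s, during which the arm holds its last target. There are 200 camera calls.

## Working session

There is one attempt and no reset: what is moved stays moved. The work goes in short steps, Python scripts to look and compute and a tool call to move; the robot and the scene stay as the last step left them, time stands still between calls to the robot, and variables do not carry over. Pictures are saved under pics/ and viewed, at most 10 in all, crops included, and the job is handed in when it is done.

Besides the shell and the picture viewer there is one more tool, called after ">>>" as name(argument=value, ...) on one line, values as JSON. move_arm: Moves the arm, as the interface text tells. Its arguments: {"type":"object","properties":{"increments":{"type":"array","items":{"type":"array","items":{"type":"number"}}},"force":{"type":"number"}},"required":["increments"]}

```bash
ls; mkdir -p pics; python3 - <<'E'
from station import ctrl
import cv2,numpy as np
o=ctrl.get_obs();print(o['time_s'],o['ee_pos'],o['eef_rot'],o['grip_width'])
for n in('top','scene'):
    p=ctrl.camera(n);cv2.imwrite(f'pics/{n}0.png',p['color']);print(n,p['K'],p['distortion'],p['pose'])
    for t in('tub','lid','lid_knob','tray','liner','spare_a','screwdriver','tape','contactor'):
        print(t,[(round(d['conf'],2),np.round(d['centre']).tolist(),int(d['mask'].sum())) for d in ctrl.cut_out(t,p)])
E
```

```text
pics
0.0 [0.13213992 0.53362123 0.20487294] [-3.14043717e+00 -9.77910159e-05  2.89878953e+00] 0.09429193340862962
top [[598.71636792   0.         306.81893   ]
 [  0.         598.71636792 240.65281376]
 [  0.           0.           1.        ]] [-0.13317436  0.          0.          0.          0.        ] [[-0.01857963 -0.97895435  0.20323184  0.26518756]
 [-0.99982373  0.0176418  -0.00642533 -0.06163329]
 [ 0.00270473 -0.20331539 -0.97910956  1.37013367]
 [ 0.          0.          0.          1.        ]]
tub [(0.46, [277.0, 389.0], 148)]
lid [(0.92, [238.0, 394.0], 3244), (0.8, [294.0, 480.0], 4784), (0.79, [158.0, 453.0], 4250), (0.65, [332.0, 380.0], 3042), (0.44, [242.0, 148.0], 3648)]
lid_knob [(0.83, [157.0, 458.0], 247), (0.66, [293.0, 483.0], 240), (0.65, [174.0, 319.0], 484), (0.55, [239.0, 396.0], 153)]
tray [(0.62, [242.0, 150.0], 3841)]
liner [(0.94, [239.0, 157.0], 1053)]
spare_a [(0.96, [231.0, 183.0], 732), (0.57, [243.0, 129.0], 682)]
screwdriver [(0.7, [175.0, 319.0], 432), (0.35, [239.0, 149.0], 3819)]
tape [(0.62, [182.0, 223.0], 443)]
contactor []
scene [[476.868
[... 186 characters left out ...]
.51644662 -0.3530822   0.93757791]
 [ 0.62548442 -0.63271511  0.45655321 -0.60698584]
 [ 0.01238492 -0.57702209 -0.81663463  1.06074791]
 [ 0.          0.          0.          1.        ]]
tub [(0.81, [346.0, 294.0], 697)]
lid [(0.93, [313.0, 277.0], 2674), (0.89, [440.0, 302.0], 6147), (0.89, [275.0, 226.0], 2072), (0.75, [360.0, 183.0], 4449)]
lid_knob [(0.88, [436.0, 302.0], 332), (0.68, [271.0, 228.0], 142), (0.53, [353.0, 178.0], 256)]
tray [(0.75, [199.0, 416.0], 3263)]
liner [(0.34, [308.0, 281.0], 163)]
spare_a [(0.77, [207.0, 407.0], 319), (0.67, [176.0, 426.0], 228)]
screwdriver [(0.7, [322.0, 379.0], 333)]
tape [(0.91, [256.0, 429.0], 383)]
contactor [(0.32, [313.0, 278.0], 2741)]
```

View pics/top0.png

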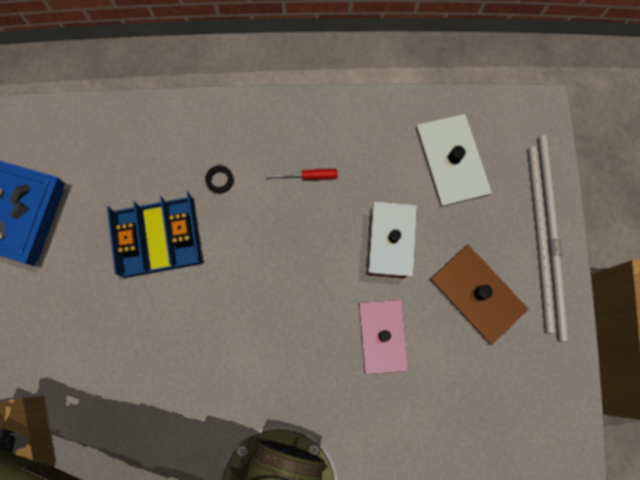

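View pics/scene0.png

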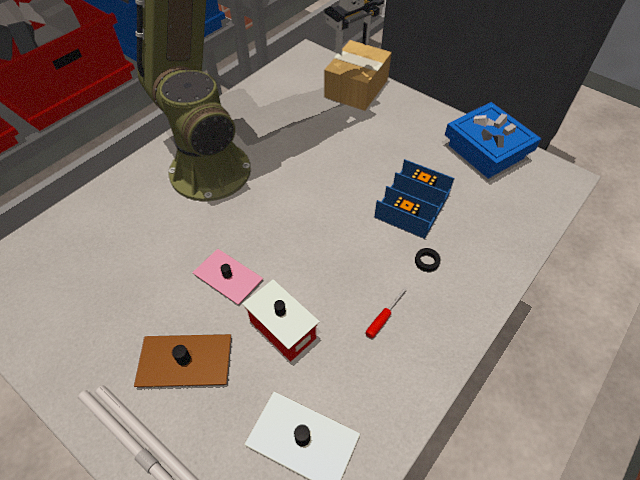

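Candidates for the lid (top view, col,row): white on tub (394,238), larger pale sheet (453,158), brown (480,294), pink (380,332). Brown and pink are excluded, and of the other two the smaller is the white one on the tub. The free bay is the middle one, yellow (157,239). I'll fit poses in both views.

```bash
cat > h.py <<'E'
from station import ctrl
import cv2,numpy as np
from scipy.optimize import minimize
def proj(p,P):
    T=np.linalg.inv(p['pose']);return cv2.projectPoints(np.float64(P).reshape(-1,1,3),cv2.Rodrigues(T[:3,:3])[0],T[:3,3],p['K'],np.float64(p['distortion']))[0][:,0]
def plane(p,uv,z):
    n=cv2.undistortPoints(np.float64(uv).reshape(-1,1,2),p['K'],np.float64(p['distortion']))[:,0]
    d=np.c_[n,np.ones(len(n))]@p['pose'][:3,:3].T;c=p['pose'][:3,3];return c+d*((z-c[2])/d[:,2])[:,None]
def box(x,y,z0,sx,sy,sz): return [[x+a*sx/2,y+b*sy/2,z0+c*sz] for a in(-1,1) for b in(-1,1) for c in(0,1)]
S=4
def render(p,boxes,q):
    m=np.zeros((480*S,640*S),np.uint8);c,s=np.cos(q[2]),np.sin(q[2])
    for b in boxes:
        b=np.array(b);w=np.c_[q[0]+c*b[:,0]-s*b[:,1],q[1]+s*b[:,0]+c*b[:,1],b[:,2]]
        uv=(proj(p,w)+.5)*S-.5
        cv2.fillConvexPoly(m,cv2.convexHull(np.int32(np.round(uv*16))),255,shift=4)
    return cv2.resize(m,(640,480),interpolation=cv2.INTER_AREA)/255.
def fit(pairs,boxes,q0):
    def f(v):
        q=q0+np.array([v[0],v[1],v[2]*10])*.001
        return sum(np.abs(render(p,boxes,q)-m).sum()/m.sum() for p,m in pairs)
    best=min((minimize(f,i,method='Nelder-Mead',options=dict(initial_simplex=np.array(i)+np.array([[0,0,0],[12,0,0],[0,12,0],[0,0,8]]),xatol=.1,fatol=1e-4)) for i in([0,0,0],[5,-5,3],[-5,5,-3])),key=lambda r:r.fun)
    v=best.x;return q0+np.array([v[0],v[1],v[2]*10])*.001,best.fun
TRAY=[box(0,y,0,.158,.004,.072) for y in(-.093,-.031,.031,.093)]+[box(x,0,0,.004,.19,.03) for x in(-.077,.077)]+[box(0,0,0,.158,.19,.004)]
def comp(mask,uv,r=4):
    n,l=cv2.connectedComponents(np.uint8(mask));w=l[uv[1]-r:uv[1]+r+1,uv[0]-r:uv[0]+r+1];w=w[w>0]
    m=np.uint8(l==np.bincount(w).argmax());c,_=cv2.findContours(m,cv2.RETR_EXTERNAL,cv2.CHAIN_APPROX_NONE)
    return cv2.drawContours(m*0,c,-1,1,-1).astype(float)
E
python3 - <<'E'
from h import *
t=ctrl.camera('top');s=ctrl.camera('scene')
def hsv(p): return cv2.cvtColor(p['color'],cv2.COLOR_BGR2HSV).astype(int)
def tray(p,uv):
    h=hsv(p);m=((h[...,0]>95)&(h[...,0]<130)&(h[...,1]>110))|((h[...,0]>22)&(h[...,0]<35)&(h[...,1]>150))
    return comp(m,uv)
pr=[(t,tray(t,(157,239))),(s,tray(s,(405,222)))]
q0=np.array([*plane(t,[[157,239]],.006)[0][:2],0.]);print('q0',q0,[m.sum() for _,m in pr])
for y in(-.05,.05):
    print('tray',fit(pr,TRAY,q0+[0,0,y]))
for i in(0,1): print(i,fit(pr[i:i+1],TRAY,q0))
def lid(p,uv):
    h=hsv(p);return comp((h[...,1]<30)&(h[...,2]>185),uv)
pl=[(t,lid(t,(385,225))),(s,lid(s,(300,315)))]
L=[box(0,0,.088,.16,.096,.001)]
q0=np.array([*plane(t,[[394,238]],.1)[0][:2],np.pi/2])
for n,k in(('both',pl),('t',pl[:1]),('s',pl[1:])):
  qs=[fit(k,L,q0+[0,0,0]+d) for d in([0,0,0],[0,0,1.5708])]
  print('lid',min(qs,key=lambda r:r[1]),[m.sum() for _,m in k])
print('tape',plane(t,[[219.5,179.5]],.01))
print('driver',plane(t,[[267,178],[337,174]],.01))
print(plane(t,[[398,300],[360,304],[368,374],[408,371]],.015))
E
```

```text
q0 [0.55863353 0.28086157 0.        ] [np.float64(1088.0), np.float64(3656.0)]
tray (array([0.56328982, 0.27580981, 0.1993129 ]), np.float64(4.720691319068496))
tray (array([0.5617866 , 0.27672039, 0.20316498]), np.float64(4.719483164613509))
0 (array([0.59055793, 0.22967706, 0.52172229]), np.float64(4.428838667820069))
1 (array([0.5614241 , 0.27605229, 0.17818433]), np.float64(0.042766121765993044))
lid (array([ 1.43530289, -0.84773234, -1.14920367]), np.float64(2.0)) [np.float64(1.0), np.float64(49247.0)]
lid (array([ 1.43530289, -0.84773234, -1.14920367]), np.float64(1.0)) [np.float64(1.0)]
lid (array([ 0.56908196, -0.23095315,  1.44700997]), np.float64(0.9464971490251024)) [np.float64(49247.0)]
tape [[0.69986695 0.13445414 0.01      ]]
driver [[ 0.70124474  0.0212227   0.01      ]
 [ 0.7082257  -0.14539928  0.01      ]]
[[ 0.4048051  -0.27544924  0.015     ]
 [ 0.39757215 -0.18840625  0.015     ]
 [ 0.24071201 -0.20114368  0.015     ]
 [ 0.24493527 -0.2910805   0.015     ]]
```

```bash
cat >> h.py <<'E'
def hsv(p): return cv2.cvtColor(p['color'],cv2.COLOR_BGR2HSV).astype(int)
def traym(p,uv):
    h=hsv(p);m=((h[...,0]>95)&(h[...,0]<130)&(h[...,1]>80))|((h[...,0]>15)&(h[...,0]<35)&(h[...,1]>120))
    m=cv2.morphologyEx(np.uint8(m),cv2.MORPH_CLOSE,np.ones((3,3)));return comp(m,uv)
E
python3 - <<'E'
from h import *
t=ctrl.camera('top');s=ctrl.camera('scene')
pr=[(t,traym(t,(157,239))),(s,traym(s,(405,222)))]
q0=np.array([.5614,.276,.178]);print([m.sum() for _,m in pr])
print('tray',fit(pr,TRAY,q0),fit(pr[:1],TRAY,q0))
for p,l in((t,[(385,225),(405,260),(350,240),(394,237)]),(s,[(300,315),(265,295),(330,280),(280,308)])):
    print([p['color'][v,u].tolist() for u,v in l])
c=np.hstack([cv2.resize(t['color'][190:290,350:430],None,fx=5,fy=5,interpolation=cv2.INTER_CUBIC),cv2.resize(s['color'][270:370,240:320],None,fx=5,fy=5,interpolation=cv2.INTER_CUBIC)])
cv2.imwrite('pics/c1.png',c)
E
```

```text
[np.float64(5818.0), np.float64(3676.0)]
tray (array([0.56163496, 0.27758198, 0.17434794]), np.float64(0.1030545876642005)) (array([0.56324604, 0.27907022, 0.17664209]), np.float64(0.06264264385713035))
[[177, 183, 178], [182, 185, 180], [113, 124, 133], [35, 35, 37]]
[[211, 225, 222], [210, 223, 222], [162, 171, 179], [47, 50, 53]]
```

View pics/c1.png

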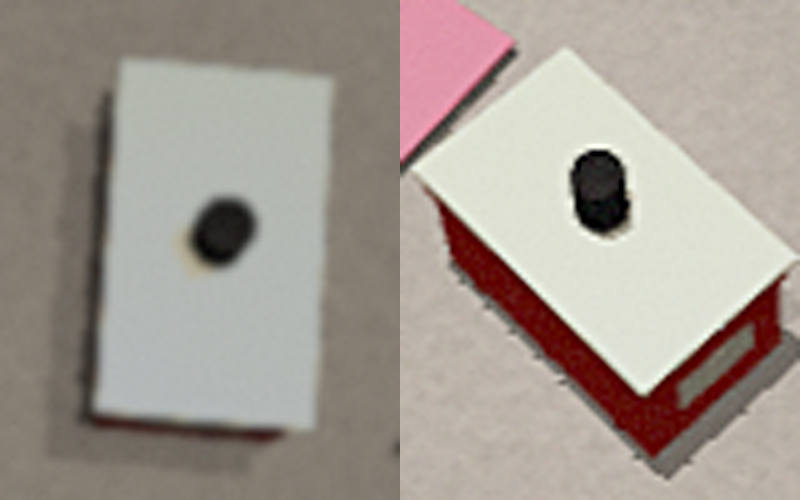

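The crop shows the white lid seated on the red tub, with its knob at about (395,236) in top and (280,308) in scene. The choice holds.

```bash
python3 - <<'E'
from h import *
t=ctrl.camera('top');s=ctrl.camera('scene')
pl=[(t,comp(t['color'].min(2)>148,(385,225))),(s,comp(s['color'].min(2)>186,(300,315)))]
L=[box(0,0,.088,.16,.096,.001)]
for k in(pl,pl[:1],pl[1:]):
  q0=np.array([*plane(t,[[394,240]],.089)[0][:2],0])
  print('lid',fit(k,L,q0),[m.sum() for _,m in k])
# knob axis: top face z .125, circle centres
for z in (.125,): print(plane(t,[[395+.3,236.]],z),plane(s,[[279.8,304.5]],z))
E
```

```text
lid (array([ 0.53434363, -0.26002437, -0.11271351]), np.float64(0.07509367964835482)) [np.float64(3021.0), np.float64(2567.0)]
lid (array([ 0.53437339, -0.25926749, -0.10891561]), np.float64(0.03650265137501542)) [np.float64(3021.0)]
lid (array([ 0.5346141 , -0.2610907 , -0.10564166]), np.float64(0.028139966543687986)) [np.float64(2567.0)]
[[ 0.53037645 -0.25883663  0.125     ]] [[ 0.53690006 -0.26083359  0.125     ]]
```

>>> move_arm(increments=[[1,0,0,0,0,0,0.13],[1,0,0,0,0,0,0.13],[1,0,0,0,0,0,0.13],[1,0,0,0,0,0,0.13],[1,0,0,0,0,0,0.13],[1,0,0,0,0,0,0.13],[1,0,0,0,0,0,0.13],[1,0,0,0,0,0,0.13],[1,0,0,0,0,0,0.13],[1,0,0,0,0,0,0.13],[1,0,0,0,0,0,0.136]])

```text
time_s: 2.4
ee_pos: [0.1322, 0.5339, 0.2055]
eef_rot: [-3.142, -0.0, 1.457]
force: [-0.6, -0.5, -0.1]
grip_width: 0.0943
grip_force: 0.0
```

>>> move_arm(increments=[[1,-0.75,0.48,0,0,0,0],[1,-0.75,0.48,0,0,0,0],[1,-0.75,0.48,0,0,0,0],[1,-0.75,0.48,0,0,0,0],[1,-0.75,0.48,0,0,0,0],[1,-0.75,0.48,0,0,0,0],[1,-0.75,0.48,0,0,0,0],[1,-0.75,0.48,0,0,0,0],[1,-0.75,0.48,0,0,0,0],[1,-0.75,0.48,0,0,0,0],[1,-0.75,0.48,0,0,0,0],[1,-0.75,0.48,0,0,0,0],[1,-0.75,0.48,0,0,0,0],[1,-0.75,0.48,0,0,0,0],[1,-0.75,0.48,0,0,0,0],[1,-0.75,0.48,0,0,0,0],[1,-0.75,0.48,0,0,0,0],[1,-0.75,0.48,0,0,0,0],[1,0,0,0,0,0,0]])

```text
time_s: 4.3
ee_pos: [0.4898, -0.1874, 0.2046]
eef_rot: [-3.141, 0.0, 1.459]
force: [0.3, 0.2, -0.9]
grip_width: 0.0941
grip_force: 0.0
```

```bash
cat > d.py <<'E'
import sys,numpy as np
from station import ctrl
from scipy.spatial.transform import Rotation as R
x,y,z,yaw=map(float,sys.argv[1:5])
o=ctrl.get_obs();r=R.from_euler('xyz',o['eef_rot']);e=(r.inv()*R.from_euler('xyz',[np.pi,0,yaw])).as_rotvec()
print('t',round(o['time_s'],2),'pos',np.round(o['ee_pos'],4),'rpy',np.round(o['eef_rot'],4),'q',np.round(o['qpos'],2),'F',np.round(o['force'],1),'grip',np.round([o['grip_width'],o['grip_force']],4))
print('shift now-axes',np.round(r.inv().apply(np.array([x,y,z])-o['ee_pos'])/.05,3),'turn',np.round(e,4),'shift after turn',np.round(R.from_euler('xyz',[np.pi,0,yaw]).inv().apply(np.array([x,y,z])-o['ee_pos'])/.05,3))
E
python3 d.py .534 -.260 .095 1.463
```

```text
t 4.3 pos [ 0.4898 -0.1874  0.2046] rpy [-3.1408e+00  2.0000e-04  1.4595e+00] q [-0.44  0.24  1.59 -0.    1.3  -0.32] F [ 0.3  0.2 -0.9] grip [0.0941 0.    ]
shift now-axes [-1.344  1.041  2.191] turn [-0.0008  0.0002 -0.0035] shift after turn [-1.348  1.034  2.191]
```

>>> move_arm(increments=[[1,-0.67,0.52,0,0,0,0],[1,-0.68,0.52,0,0,0,0],[1,0,0,0.4,0,0,0],[1,0,0,0.4,0,0,0],[1,0,0,0.4,0,0,0],[1,0,0,0.4,0,0,0],[1,0,0,0.4,0,0,0],[1,0,0,0.18,0,0,0],[1,0,0,0,0,0,0]])

```text
time_s: 5.2
ee_pos: [0.533, -0.2559, 0.0956]
eef_rot: [-3.14, -0.001, 1.463]
force: [-0.2, -0.8, -0.1]
grip_width: 0.0941
grip_force: 0.0
```

>>> move_arm(increments=[[0,0,0,0,0,0,0],[0,0,0,0,0,0,0],[0,0,0,0,0,0,0],[0,0,0,0,0,0,0],[0,0,0,0,0,0,0],[0,0,0,0,0,0,0],[0,0,0,0,0,0,0],[0,0,0,0,0,0,0]], force=30)

```text
time_s: 6.0
ee_pos: [0.5334, -0.2565, 0.0964]
eef_rot: [-3.142, -0.0, 1.463]
force: [0.1, -0.1, 0.3]
grip_width: 0.0333
grip_force: 0.0
```

>>> move_arm(increments=[[0,-0.06,0,0,0,0,0],[0,0,0,0,0,0,0],[0,0,0,0,0,0,0],[0,0,0,0,0,0,0]])

```text
time_s: 6.4
ee_pos: [0.533, -0.2596, 0.0965]
eef_rot: [3.141, 0.0, 1.463]
force: [-0.5, -1.3, -0.4]
grip_width: 0.0256
grip_force: 30.0
```

```bash
python3 d.py .534 -.260 .20 1.463
```

```text
t 6.4 pos [ 0.533  -0.2596  0.0965] rpy [3.1415e+00 2.0000e-04 1.4627e+00] q [-0.51  0.5   1.51 -0.    1.13 -0.41] F [-0.5 -1.3 -0.4] grip [2.56000e-02 2.99999e+01]
shift now-axes [-0.006  0.02  -2.07 ] turn [ 0.0001  0.0002 -0.0003] shift after turn [-0.006  0.02  -2.07 ]
```

>>> move_arm(increments=[[0,0,0,-0.2,0,0,0],[0,0,0,-0.4,0,0,0],[0,0,0,-0.5,0,0,0],[0,0,0,-0.5,0,0,0],[0,0.6,0,0,0,0,0],[0,0.6,0,0,0,0,0],[0,0.6,0,0,0,0,0],[0,0.6,0,0,0,0,0],[0,0.6,0,0,0,0,0],[0,0.6,0,0,0,0,0],[0,0,0,0.5,0,0,0],[0,0,0,0.5,0,0,0],[0,0,0,0.5,0,0,0],[0,0,0,0.5,0,0,0],[0,0,0,0.5,0,0,0],[0,0,0,0.3,0,0,0],[0,0,0,0.15,0,0,0],[0,0,0,0,0,0,0],[0,0,0,0,0,0,0]])

```text
time_s: 8.3
ee_pos: [0.553, -0.0806, 0.03]
eef_rot: [3.14, 0.0, 1.463]
force: [0.5, 0.6, -1.5]
grip_width: 0.0256
grip_force: 30.0
```

```bash
python3 d.py .552 -.08 .0225 1.463; python3 -c "
from h import *
p=ctrl.camera('scene');cv2.imwrite('pics/s2.png',p['color'][150:470,150:470].repeat(2,0).repeat(2,1)[:600])"
```

```text
t 8.3 pos [ 0.553  -0.0806  0.03  ] rpy [3.1403e+00 1.0000e-04 1.4628e+00] q [-0.21  0.52  1.65  0.    0.97 -0.1 ] F [ 0.5  0.6 -1.5] grip [2.56000e-02 2.99995e+01]
shift now-axes [ 0.01  -0.022  0.15 ] turn [ 0.0013  0.0001 -0.0002] shift after turn [ 0.01  -0.022  0.15 ]
```

View pics/s2.png

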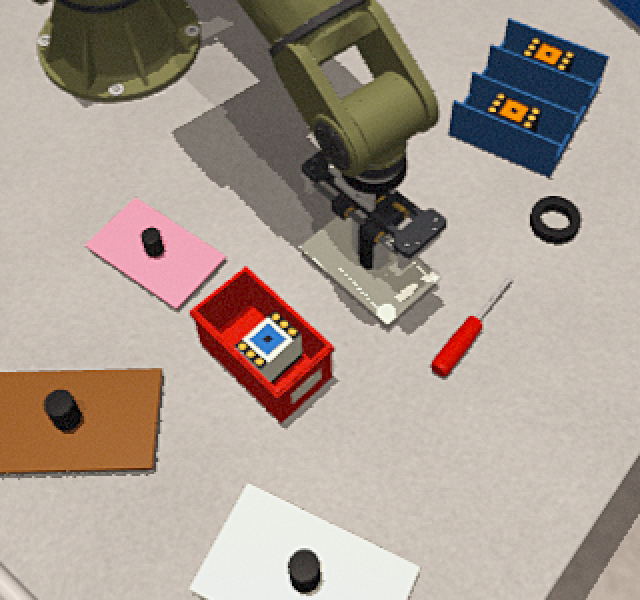

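The lid is held over clear bench at crop pixel (370,265). The open tub shows the contactor (blue top, crop pixel (268,340)) towards its far end. I'll set the lid down gently.

>>> move_arm(increments=[[0,0,0,0.06,0,0,0],[0,0,0,0.05,0,0,0],[0,0,0,0.03,0,0,0],[0,0,0,0.02,0,0,0],[0,0,0,0,0,0,0],[0,0,0,0,0,0,0]])

```text
time_s: 8.95
ee_pos: [0.5525, -0.0805, 0.0223]
eef_rot: [3.141, 0.0, 1.463]
force: [-9.4, 1.6, 17.4]
grip_width: 0.0254
grip_force: 30.0
```

>>> move_arm(increments=[[0,0,0,-0.01,0,0,0],[0.6,0,0,0,0,0,0],[0.6,0,0,0,0,0,0],[0.6,0,0,0,0,0,0],[0.8,0,0,-0.3,0,0,0],[1,0,0,-0.5,0,0,0],[1,0,0,-0.5,0,0,0],[1,0,0,-0.5,0,0,0],[1,0,0,-0.5,0,0,0],[1,0,0,-0.5,0,0,0],[1,0.5,0,-0.5,0,0,0],[1,0.7,0,0,0,0,0],[1,0.7,0,0,0,0,0],[1,0,0,0,0,0,0]])

```text
time_s: 10.35
ee_pos: [0.5628, 0.0171, 0.1877]
eef_rot: [3.14, -0.001, 1.466]
force: [0.4, -0.6, -1.1]
grip_width: 0.0939
grip_force: 0.0
```

```bash
cat >> h.py <<'E'
def bluesq(p,lo,hi):
    h=hsv(p);m=np.zeros((480,640),np.uint8);u0,v0=lo;u1,v1=hi
    s=h[v0:v1,u0:u1];m[v0:v1,u0:u1]=(s[...,0]>95)&(s[...,0]<125)&(s[...,1]>110)
    return m
E
python3 d.py .53 -.26 .2 1.463; python3 - <<'E'
from h import *
t=ctrl.camera('top');s=ctrl.camera('scene')
cv2.imwrite('pics/t3.png',np.hstack([cv2.resize(t['color'][190:290,350:430],None,fx=5,fy=5,interpolation=cv2.INTER_CUBIC),cv2.resize(s['color'][270:370,240:320],None,fx=5,fy=5,interpolation=cv2.INTER_CUBIC)]))
for p,lo,hi in((t,(360,195),(425,285)),(s,(245,280),(320,370))):
    m=bluesq(p,lo,hi);v,u=np.nonzero(m);w=plane(p,np.c_[u,v],.064);r=cv2.minAreaRect(np.float32(w[:,:2]*1000));print(len(u),w.mean(0),r)
    h=hsv(p);sub=np.zeros((480,640),bool);sub[lo[1]:hi[1],lo[0]-10:hi[0]+15]=1
    red=((h[...,0]<8)|(h[...,0]>172))&(h[...,1]>130)&sub
    M=red.astype(np.uint8);c,_=cv2.findContours(M,cv2.RETR_EXTERNAL,cv2.CHAIN_APPROX_NONE);c=max(c,key=cv2.contourArea)
    m=cv2.drawContours(M*0,[c],-1,1,-1).astype(float)
    print('tub',m.sum(),fit([(p,m)],[box(0,0,0,.148,.084,.084)],np.array([.534,-.26,-.108])))
E
```

```text
t 10.35 pos [0.5628 0.0171 0.1877] rpy [ 3.1405e+00 -6.0000e-04  1.4660e+00] q [-0.03  0.34  1.51  0.    1.29  0.07] F [ 0.4 -0.6 -1.1] grip [0.0939 0.    ]
shift now-axes [-5.58  -0.072 -0.249] turn [ 0.0011 -0.0006  0.003 ] shift after turn [-5.581 -0.056 -0.246]
135 [ 0.54342605 -0.25997984  0.064     ] ((543.510498046875, -259.926025390625), (24.799217224121094, 27.061721801757812), 87.15752410888672)
tub 2890.0 (array([ 0.53665034, -0.26207013, -0.10383041]), np.float64(0.04357419092204355))
148 [ 0.54437855 -0.26307673  0.064     ] ((555.5181884765625, -264.7590026855469), (59.55393981933594, 62.05856704711914), 81.802490234375)
tub 3066.0 (array([ 0.53459414, -0.26192292, -0.11064046]), np.float64(0.02244093984625814))
```

View pics/t3.png

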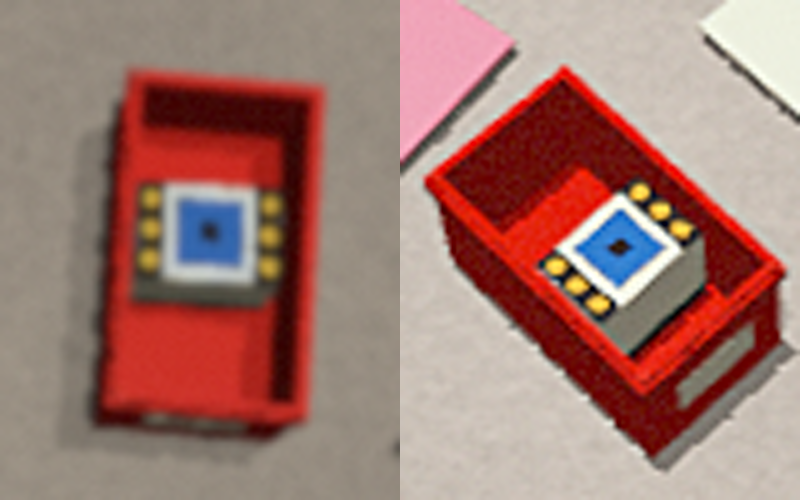

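Contactor in the tub at top pixel (392,236) and scene pixel (284,319), upright and slightly turned relative to the tub. I'll refine its yaw.

```bash
cat >> h.py <<'E'
def topface(p,uv,z,W=26):
    h=hsv(p);u0,v0=uv
    sub=np.zeros((480,640),bool);sub[v0-W:v0+W,u0-W:u0+W]=1
    b=sub&(h[...,0]>95)&(h[...,0]<125)&(h[...,1]>90)
    m=comp(b,uv)>0;v,u=np.nonzero(m);w=plane(p,np.c_[u,v],z)[:,:2]
    y=sub&(h[...,0]>14)&(h[...,0]<32)&(h[...,1]>110)&(h[...,2]>100)
    n,l,st,c=cv2.connectedComponentsWithStats(np.uint8(y));g=plane(p,c[1:],z)[:,:2];g=g[st[1:,4]>2]
    return w.mean(0),cv2.minAreaRect(np.float32(w*1000)),g,
def show(p,uv,z):
    c,r,g=topface(p,uv,z);print('centre',c,'rect',r[1:],'dots mean',g.mean(0),len(g))
    d=g-g.mean(0);e=np.linalg.svd(d)[2][0];print('dot axis angle',np.arctan(e[1]/e[0]))
E
python3 - <<'E'
from h import *
show(ctrl.camera('top'),(392,236),.064);show(ctrl.camera('scene'),(284,319),.064)
E
```

```text
centre [ 0.54343483 -0.25993026] rect ((24.801851272583008, 27.492759704589844), 87.35710144042969) dots mean [ 0.54361997 -0.25989   ] 6
dot axis angle 1.4829390869611287
centre [ 0.54328601 -0.26184653] rect ((28.568557739257812, 28.90749168395996), 84.48485565185547) dots mean [ 0.54124531 -0.26664221] 5
dot axis angle -1.56380820986614
```

>>> move_arm(increments=[[0.72,-0.557,0.02,0,0,0,0],[0.72,-0.557,0.02,0,0,0,0],[0.72,-0.557,0.02,0,0,0,0],[0.72,-0.557,0.02,0,0,0,0],[0.72,-0.557,0.02,0,0,0,0],[0.72,-0.557,0.02,0,0,0,0],[0.72,-0.557,0.02,0,0,0,0],[0.72,-0.557,0.02,0,0,0,0],[0.72,-0.557,0.02,0,0,0,0],[0.72,-0.557,0.02,0,0,0,0],[0.72,0,0,0,0,0,-0.024],[0.72,0,0,0,0,0,0],[0.72,0,0,0,0,0,0]])

```text
time_s: 11.85
ee_pos: [0.5425, -0.2637, 0.1866]
eef_rot: [-3.142, -0.0, 1.486]
force: [-0.6, -1.1, -0.3]
grip_width: 0.0677
grip_force: 0.0
```

```bash
python3 d.py .5434 -.261 .023 1.49
```

```text
t 11.85 pos [ 0.5425 -0.2637  0.1866] rpy [-3.1416e+00 -1.0000e-04  1.4864e+00] q [-0.51  0.43  1.38  0.    1.32 -0.43] F [-0.6 -1.1 -0.3] grip [0.0677 0.    ]
shift now-axes [0.055 0.014 3.271] turn [-0.     -0.0001 -0.0036] shift after turn [0.056 0.014 3.271]
```

>>> move_arm(increments=[[0.72,0.05,0.01,0.4,0,0,0],[0.72,0,0,0.5,0,0,0],[0.72,0,0,0.5,0,0,0],[0.72,0,0,0.4,0,0,0],[0.72,0,0,0.4,0,0,0],[0.72,0,0,0.4,0,0,0],[0.72,0,0,0.4,0,0,0],[0.72,0,0,0.27,0,0,0],[0.72,0,0,0,0,0,0],[0.72,0,0,0,0,0,0]])

```text
time_s: 12.85
ee_pos: [0.5437, -0.2614, 0.0236]
eef_rot: [3.141, 0.0, 1.487]
force: [0.2, 0.4, 0.0]
grip_width: 0.0678
grip_force: 0.0
```

>>> move_arm(increments=[[0,0,0,0,0,0,0],[0,0,0,0,0,0,0],[0,0,0,0,0,0,0],[0,0,0,0,0,0,0],[0,0,0,0,0,0,0],[0,0,0,0,0,0,0],[0,0,0,0,0,0,0]], force=30)

```text
time_s: 13.55
ee_pos: [0.5435, -0.2617, 0.0235]
eef_rot: [3.141, 0.0, 1.487]
force: [-2.2, 1.7, 6.3]
grip_width: 0.0436
grip_force: 30.0
```

```bash
python3 d.py .5434 -.261 .19 1.49
```

```text
t 13.55 pos [ 0.5435 -0.2617  0.0235] rpy [3.1411e+00 3.0000e-04 1.4868e+00] q [-0.51  0.62  1.52 -0.    1.01 -0.43] F [-2.2  1.7  6.3] grip [ 0.0436 30.0003]
shift now-axes [ 1.300e-02 -1.000e-03 -3.331e+00] turn [ 0.0005  0.0003 -0.0032] shift after turn [ 1.400e-02 -3.000e-03 -3.331e+00]
```

>>> move_arm(increments=[[0,0,0,-0.1,0,0,0],[0,0,0,-0.3,0,0,0],[0,0,0,-0.4,0,0,0],[0,0,0,-0.5,0,0,0],[0,0,0,-0.5,0,0,0],[0,0,0,-0.5,0,0,0],[0,0,0,-0.4,0,0,0],[0,0,0,0,0,0,0]])

```text
time_s: 14.35
ee_pos: [0.5443, -0.2621, 0.1616]
eef_rot: [3.137, 0.002, 1.487]
force: [-0.0, -0.4, -2.9]
grip_width: 0.0439
grip_force: 30.0
```

>>> move_arm(increments=[[0,0,0,0,0,0,0.1312],[0,0,0,0,0,0,0.1312],[0,0,0,0,0,0,0.1312],[0,0,0,0,0,0,0.1312],[0,0,0,0,0,0,0.1312],[0,0,0,0,0,0,0.1312],[0,0,0,0,0,0,0.1312],[0,0,0,0,0,0,0.1312],[0,0,0,0,0,0,0.1312],[0,0,0,0,0,0,0.1312],[0,0,0,0,0,0,0],[0,0,0,0,0,0,0]])

```text
time_s: 15.55
ee_pos: [0.5431, -0.2615, 0.1574]
eef_rot: [-3.141, 0.001, 0.179]
force: [0.2, 0.1, -2.1]
grip_width: 0.044
grip_force: 30.0
```

```bash
python3 d.py .50 .07 .15 .175
```

```text
t 15.55 pos [ 0.5431 -0.2615  0.1574] rpy [-3.141e+00  7.000e-04  1.787e-01] q [-0.51  0.46  1.42 -0.    1.27  0.88] F [ 0.2  0.1 -2.1] grip [ 0.044  29.9986]
shift now-axes [ 0.331 -6.677  0.151] turn [-0.0006  0.0007  0.0037] shift after turn [ 0.306 -6.678  0.147]
```

>>> move_arm(increments=[[0,0.03,-0.55,0,0,0,0],[0,0.03,-0.56,0,0,0,0],[0,0.03,-0.56,0,0,0,0],[0,0.03,-0.56,0,0,0,0],[0,0.03,-0.56,0,0,0,0],[0,0.03,-0.56,0,0,0,0],[0,0.03,-0.56,0,0,0,0],[0,0.03,-0.56,0,0,0,0],[0,0.03,-0.56,0,0,0,0],[0,0.03,-0.56,0,0,0,0],[0,0.03,-0.56,0,0,0,0],[0,0,-0.53,0,0,0,0],[0,0,0,0.5,0,0,0],[0,0,0,0.5,0,0,0],[0,0,0,0.5,0,0,0],[0,0,0,0.5,0,0,0],[0,0,0,0.4,0,0,0],[0,0,0,0.2,0,0,0],[0,0,0,0,0,0,0],[0,0,0,0,0,0,0]])

```text
time_s: 17.55
ee_pos: [0.5019, 0.0702, 0.0287]
eef_rot: [3.141, -0.001, 0.176]
force: [-0.2, -0.2, -2.4]
grip_width: 0.0438
grip_force: 30.0
```

```bash
python3 d.py .50 .07 .0195 .175
```

```text
t 17.55 pos [0.5019 0.0702 0.0287] rpy [ 3.1415e+00 -9.0000e-04  1.7590e-01] q [ 0.07  0.43  1.8  -0.    0.91  1.46] F [-0.2 -0.2 -2.4] grip [ 0.0438 29.9984]
shift now-axes [-0.039 -0.002  0.184] turn [ 0.0001 -0.0009  0.0009] shift after turn [-0.039 -0.002  0.184]
```

>>> move_arm(increments=[[0,0,0,0.08,0,0,0],[0,0,0,0.06,0,0,0],[0,0,0,0.03,0,0,0],[0,0,0,0.02,0,0,0],[0,0,0,0,0,0,0],[0,0,0,0,0,0,0]])

```text
time_s: 18.15
ee_pos: [0.5016, 0.0702, 0.0194]
eef_rot: [3.141, -0.0, 0.175]
force: [-7.2, -0.4, 11.9]
grip_width: 0.0438
grip_force: 30.0
```

>>> move_arm(increments=[[0.8,0,0,0,0,0,0],[0.8,0,0,0,0,0,0],[0.8,0,0,0,0,0,0],[0.8,0,0,0,0,0,0],[1,0,0,-0.3,0,0,0],[1,0,0,-0.5,0,0,0],[1,0,0,-0.5,0,0,0],[1,0,0,-0.4,0,0,0],[1,0,0,-0.2,0,0,0],[1,0,0,0,0,0,0]])

```text
time_s: 19.15
ee_pos: [0.502, 0.0702, 0.1143]
eef_rot: [3.141, -0.002, 0.175]
force: [-0.4, 0.2, -0.4]
grip_width: 0.0939
grip_force: 0.0
```

>>> move_arm(increments=[[1,0,0,0,0,0,-0.131],[1,0,0,0,0,0,-0.131],[1,0,0,0,0,0,-0.131],[1,0,0,0,0,0,-0.131],[1,0,0,0,0,0,-0.131],[1,0,0,0,0,0,-0.131],[1,0,0,0,0,0,-0.131],[1,0,0,0,0,0,-0.131],[1,0,0,0,0,0,-0.131],[1,0,0,0,0,0,-0.131],[1,0,0,0,0,0,-0.131],[1,0,0,0,0,0,-0.13],[1,0,0,0,0,0,0],[1,0,0,0,0,0,0]])

```text
time_s: 20.55
ee_pos: [0.5012, 0.0702, 0.1126]
eef_rot: [-3.14, -0.0, 1.742]
force: [-0.2, 0.2, -0.2]
grip_width: 0.0939
grip_force: 0.0
```

```bash
python3 d.py .5015 .07 .021 1.746; python3 -c "
from h import *
p=ctrl.camera('scene');cv2.imwrite('pics/s4.png',cv2.resize(p['color'][130:380,230:480],None,fx=2.4,fy=2.4))"
```

```text
t 20.55 pos [0.5012 0.0702 0.1126] rpy [-3.1403e+00 -1.0000e-04  1.7419e+00] q [ 0.07  0.3   1.75 -0.    1.09 -0.1 ] F [-0.2  0.2 -0.2] grip [0.0939 0.    ]
shift now-axes [-0.005  0.008  1.832] turn [-0.0013 -0.0001 -0.0041] shift after turn [-0.005  0.006  1.832]
```

View pics/s4.png

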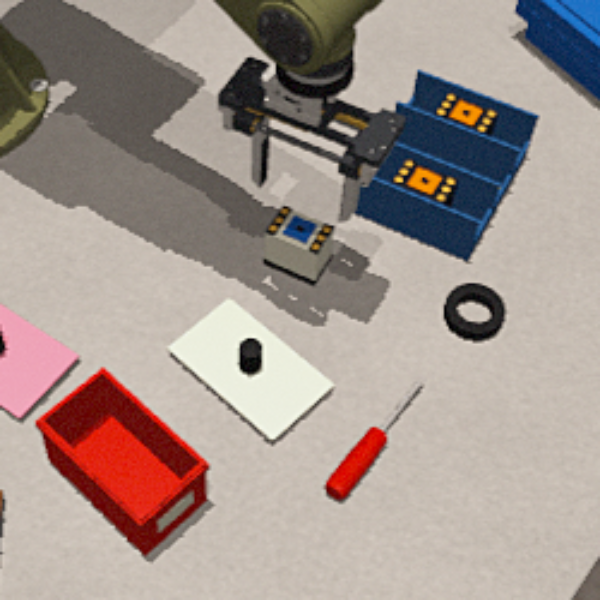

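The contactor stands upright at crop pixel (300,230), the lid lies flat with its knob up, and the tub is empty. I'll regrip.

>>> move_arm(increments=[[1,0,0,0.4,0,0,0],[1,0,0,0.4,0,0,0],[1,0,0,0.4,0,0,0],[1,0,0,0.4,0,0,0],[1,0,0,0.22,0,0,0],[1,0,0,0,0,0,0],[0,0,0,0,0,0,0],[0,0,0,0,0,0,0],[0,0,0,0,0,0,0],[0,0,0,0,0,0,0],[0,0,0,0,0,0,0],[0,0,0,0,0,0,0],[0,0,0,0,0,0,0],[0,0,0,0,0,0,0]], force=30)

```text
time_s: 22.0
ee_pos: [0.5017, 0.0702, 0.023]
eef_rot: [3.141, 0.0, 1.746]
force: [-1.5, 0.1, 6.2]
grip_width: 0.0656
grip_force: 30.0
```

```bash
python3 d.py .562 .278 .14 1.746
```

```text
t 22.0 pos [0.5017 0.0702 0.023 ] rpy [3.1409e+00 1.0000e-04 1.7457e+00] q [ 0.07  0.44  1.8   0.    0.9  -0.11] F [-1.5  0.1  6.2] grip [ 0.0656 30.0013]
shift now-axes [ 3.882  1.911 -2.339] turn [ 0.0007  0.0001 -0.0003] shift after turn [ 3.882  1.911 -2.34 ]
```

>>> move_arm(increments=[[0,0,0,-0.1,0,0,0],[0,0,0,-0.3,0,0,0],[0,0,0,-0.5,0,0,0],[0,0,0,-0.5,0,0,0],[0,0,0,-0.5,0,0,0],[0,0,0,-0.44,0,0,0],[0,0.485,0.24,0,0,0,0],[0,0.485,0.24,0,0,0,0],[0,0.485,0.24,0,0,0,0],[0,0.485,0.24,0,0,0,0],[0,0.485,0.24,0,0,0,0],[0,0.485,0.24,0,0,0,0],[0,0.485,0.24,0,0,0,0],[0,0.485,0.23,0,0,0,0],[0,0,0,0,0,0,0],[0,0,0,0,0,0,0]])

```text
time_s: 23.6
ee_pos: [0.5614, 0.2779, 0.139]
eef_rot: [-3.141, 0.0, 1.747]
force: [0.3, 0.1, -3.0]
grip_width: 0.0656
grip_force: 30.0
```

```bash
python3 d.py .562 .278 .029 1.746; python3 - <<'E'
from h import *
from scipy.spatial.transform import Rotation as R
t=ctrl.camera('top');s=ctrl.camera('scene');o=ctrl.get_obs()
# overlay: tray edges and the held contactor's predicted underside
im=[]
for p,c0 in((t,(85,170)),(s,(350,130))):
    c=p['color'].copy();c=cv2.resize(c,None,fx=4,fy=4,interpolation=cv2.INTER_CUBIC)
    q=(.562,.278,.176)
    for cx,cy,sx,sy,z,col in [(0,y,.158,.004,.072,(0,255,0)) for y in(-.093,-.031,.031,.093)]+[(0,0,.066,.044,o['ee_pos'][2]-.023+.06,(255,0,255))]:
        P=np.array([[cx+a*sx/2,cy+b*sy/2] for a,b in((-1,-1),(1,-1),(1,1),(-1,1))]);k,l=np.cos(q[2]),np.sin(q[2])
        w=np.c_[q[0]+P@[k,-l],q[1]+P@[l,k],np.full(4,z)]
        cv2.polylines(c,[np.int32((proj(p,w)+.5)*4)],True,col,1)
    im.append(c[c0[1]*4:c0[1]*4+480,c0[0]*4:c0[0]*4+400])
im=np.hstack(im);cv2.imwrite('pics/c5.png',im)
E
```

```text
t 23.6 pos [0.5614 0.2779 0.139 ] rpy [-3.1405e+00  4.0000e-04  1.7466e+00] q [ 0.4   0.53  1.36 -0.    1.25  0.23] F [ 0.3  0.1 -3. ] grip [ 0.0656 29.9993]
shift now-axes [1.000e-03 1.500e-02 2.199e+00] turn [-0.0011  0.0004  0.0006] shift after turn [0.    0.013 2.199]
```

View pics/c5.png

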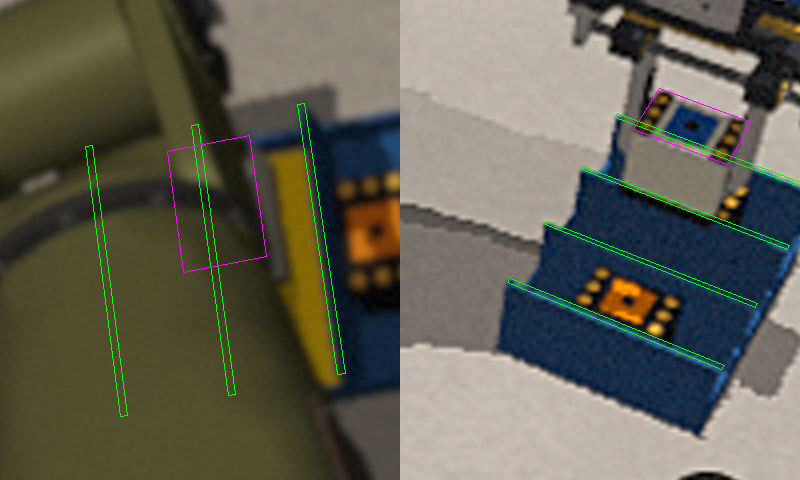

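Scene crop: the green wall-top overlay matches the tray's walls, and the held contactor (crop pixel (690,125)) sits within about 1 px of its prediction, over the middle bay. I'll lower it.

>>> move_arm(increments=[[0,0,0.01,0.3,0,0,0],[0,0,0,0.3,0,0,0],[0,0,0,0.2,0,0,0],[0,0,0,0.2,0,0,0],[0,0,0,0.1,0,0,0],[0,0,0,0,0,0,0],[0,0,0,0,0,0,0]])

```text
time_s: 24.4
ee_pos: [0.5624, 0.2781, 0.0848]
eef_rot: [3.141, -0.0, 1.746]
force: [0.0, 0.0, -2.7]
grip_width: 0.0659
grip_force: 30.0
```

Inside the walls without contact.

>>> move_arm(increments=[[0,0,0,0.25,0,0,0],[0,0,0,0.25,0,0,0],[0,0,0,0.25,0,0,0],[0,0,0,0.15,0,0,0],[0,0,0,0.08,0,0,0],[0,0,0,0.05,0,0,0],[0,0,0,0,0,0,0],[0,0,0,0,0,0,0]])

```text
time_s: 25.2
ee_pos: [0.5625, 0.2781, 0.0333]
eef_rot: [3.141, -0.0, 1.746]
force: [0.1, 0.1, -2.3]
grip_width: 0.0659
grip_force: 30.0
```

>>> move_arm(increments=[[0,0,0,0.04,0,0,0],[0,0,0,0.03,0,0,0],[0,0,0,0.02,0,0,0],[0,0,0,0,0,0,0],[0,0,0,0,0,0,0]])

```text
time_s: 25.7
ee_pos: [0.5623, 0.278, 0.029]
eef_rot: [3.141, -0.0, 1.746]
force: [-4.7, -1.6, 6.5]
grip_width: 0.0655
grip_force: 30.0
```

>>> move_arm(increments=[[0.9,0,0,0,0,0,0],[0.9,0,0,0,0,0,0],[0.9,0,0,0,0,0,0],[0.9,0,0,0,0,0,0],[0.9,0,0,-0.3,0,0,0],[0.9,0,0,-0.5,0,0,0],[0.9,0,0,-0.5,0,0,0],[0.9,0,0,-0.5,0,0,0],[0.9,0,0,-0.5,0,0,0],[0.9,0,0,-0.2,0,0,0],[0.9,0,0,0,0,0,0.141],[0.9,0,0,0,0,0,0.142],[0.9,0,0,0,0,0,0],[0.9,0,0,0,0,0,0]])

```text
time_s: 27.1
ee_pos: [0.5622, 0.2779, 0.1533]
eef_rot: [-3.141, 0.0, 1.467]
force: [-0.1, -0.0, -0.4]
grip_width: 0.0847
grip_force: 0.0
```

```bash
python3 d.py .5525 -.0805 .0223 1.463
```

```text
t 27.1 pos [0.5622 0.2779 0.1533] rpy [-3.1413e+00  2.0000e-04  1.4671e+00] q [ 0.4   0.51  1.34 -0.    1.28  0.5 ] F [-0.1 -0.  -0.4] grip [0.0847 0.    ]
shift now-axes [-7.149  0.551  2.622] turn [-0.0003  0.0002  0.0041] shift after turn [-7.147  0.579  2.62 ]
```

>>> move_arm(increments=[[0.9,-0.51,0.04,0,0,0,0.003],[0.9,-0.51,0.04,0,0,0,0],[0.9,-0.51,0.04,0,0,0,0],[0.9,-0.51,0.04,0,0,0,0],[0.9,-0.51,0.04,0,0,0,0],[0.9,-0.51,0.04,0,0,0,0],[0.9,-0.51,0.04,0,0,0,0],[0.9,-0.51,0.04,0,0,0,0],[0.9,-0.51,0.04,0,0,0,0],[0.9,-0.51,0.04,0,0,0,0],[0.9,-0.51,0.04,0,0,0,0],[0.9,-0.51,0.04,0,0,0,0],[0.9,-0.51,0.04,0,0,0,0],[0.9,-0.51,0.04,0,0,0,0],[0.9,0,0,0.5,0,0,0],[0.9,0,0,0.5,0,0,0],[0.9,0,0,0.3,0,0,0],[0.9,0,0,0,0,0,0],[0.9,0,0,0,0,0,0]])

```text
time_s: 29.0
ee_pos: [0.5508, -0.08, 0.089]
eef_rot: [3.141, -0.0, 1.462]
force: [0.4, -0.3, 0.8]
grip_width: 0.0848
grip_force: 0.0
```

```bash
python3 d.py .5525 -.0805 .0226 1.463
```

```text
t 29.0 pos [ 0.5508 -0.08    0.089 ] rpy [ 3.1414 -0.      1.4619] q [-0.21  0.44  1.62  0.    1.08 -0.1 ] F [ 0.4 -0.3  0.8] grip [0.0848 0.    ]
shift now-axes [-0.007  0.035  1.327] turn [ 0.0002 -0.     -0.0011] shift after turn [-0.007  0.035  1.327]
```

>>> move_arm(increments=[[0.9,0,0.035,0.4,0,0,0],[0.9,0,0,0.4,0,0,0],[0.9,0,0,0.35,0,0,0],[0.9,0,0,0.17,0,0,0],[0.9,0,0,0,0,0,0],[0,0,0,0,0,0,0],[0,0,0,0,0,0,0],[0,0,0,0,0,0,0],[0,0,0,0,0,0,0],[0,0,0,0,0,0,0],[0,0,0,0,0,0,0],[0,0,0,0,0,0,0],[0,0,0,0,0,0,0],[0,0,0,0,0,0,0],[0,0,0,0,0,0,0],[0,0,0,0,0,0,0]], force=30)

```text
time_s: 30.6
ee_pos: [0.5524, -0.0801, 0.0225]
eef_rot: [3.142, 0.0, 1.46]
force: [-0.1, -0.0, -0.7]
grip_width: 0.0253
grip_force: 30.0
```

```bash
python3 d.py .5345 -.2605 .15 1.463;python3 - <<'E'
from h import *
for n,uv,z in(('scene',(0,0),.015),):
    s=ctrl.camera(n)
    for d in ctrl.cut_out('lid',s): print(round(d['conf'],2),d['centre'],plane(s,[d['centre'][::-1]],.015)[0])
E
```

```text
t 30.6 pos [ 0.5524 -0.0801  0.0225] rpy [3.1415 0.     1.4598] q [-0.21  0.53  1.66 -0.    0.95 -0.1 ] F [-0.1 -0.  -0.7] grip [2.53e-02 3.00e+01]
shift now-axes [-3.625  0.045 -2.551] turn [ 0.0001  0.     -0.0032] shift after turn [-3.625  0.033 -2.551]
0.72 [276.2, 227.3] [ 0.32859071 -0.24372301  0.015     ]
0.67 [438.2, 299.4] [ 0.73649201 -0.43192806  0.015     ]
0.58 [360.2, 184.4] [ 0.41740206 -0.46722364  0.015     ]
0.55 [286.7, 331.2] [ 0.55694018 -0.09875598  0.015     ]
```

>>> move_arm(increments=[[0,0,0,-0.2,0,0,0],[0,0,0,-0.4,0,0,0],[0,0,0,-0.5,0,0,0],[0,0,0,-0.5,0,0,0],[0,0,0,-0.5,0,0,0],[0,0,0,-0.4,0,0,0],[0,-0.52,0,0,0,0,0],[0,-0.52,0,0,0,0,0],[0,-0.52,0,0,0,0,0],[0,-0.52,0,0,0,0,0],[0,-0.52,0,0,0,0,0],[0,-0.52,0,0,0,0,0],[0,-0.49,0.02,0,0,0,0],[0,0,0,0,0,0,0],[0,0,0,0,0,0,0],[0,0,0,0,0,0,0]])

```text
time_s: 32.3
ee_pos: [0.5334, -0.2589, 0.1477]
eef_rot: [-3.142, -0.0, 1.46]
force: [0.5, 0.7, -1.5]
grip_width: 0.0257
grip_force: 30.0
```

```bash
python3 d.py .534 -.2605 .0965 1.463; python3 -c "
from h import *
p=ctrl.camera('scene');cv2.imwrite('pics/s6.png',cv2.resize(p['color'][120:380,220:480],None,fx=2.3,fy=2.3))"
```

```text
t 32.3 pos [ 0.5334 -0.2589  0.1477] rpy [-3.1415e+00 -2.0000e-04  1.4604e+00] q [-0.51  0.45  1.46  0.    1.24 -0.4 ] F [ 0.5  0.7 -1.5] grip [2.57000e-02 2.99997e+01]
shift now-axes [-0.031  0.016  1.024] turn [-0.0001 -0.0002 -0.0026] shift after turn [-0.031  0.016  1.024]
```

View pics/s6.png

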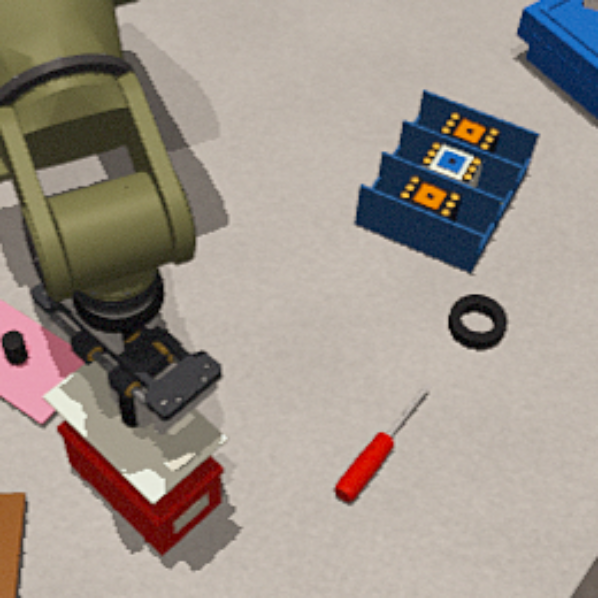

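The contactor sits in the middle bay (crop pixel (453,160)), and the lid is square over the tub. Lowering.

>>> move_arm(increments=[[0,-0.03,0.01,0.3,0,0,0],[0,0,0,0.2,0,0,0],[0,0,0,0.15,0,0,0],[0,0,0,0.1,0,0,0],[0,0,0,0.1,0,0,0],[0,0,0,0.07,0,0,0],[0,0,0,0.05,0,0,0],[0,0,0,0.03,0,0,0],[0,0,0,0,0,0,0],[0,0,0,0,0,0,0]])

```text
time_s: 33.35
ee_pos: [0.5338, -0.2612, 0.0977]
eef_rot: [3.141, 0.0, 1.46]
force: [-0.2, 0.8, -1.2]
grip_width: 0.0257
grip_force: 30.0
```

>>> move_arm(increments=[[0,0,0,0.02,0,0,0],[0,0,0,0.02,0,0,0],[0,0,0,0,0,0,0],[0,0,0,0,0,0,0]])

```text
time_s: 33.75
ee_pos: [0.5338, -0.2613, 0.0964]
eef_rot: [3.141, 0.0, 1.46]
force: [-3.3, 1.5, 6.3]
grip_width: 0.0255
grip_force: 30.0
```

Seated at the original height (0.0964, against 0.0965 at the first grip). Releasing and withdrawing.

>>> move_arm(increments=[[0.7,0,0,0,0,0,0],[0.7,0,0,0,0,0,0],[0.7,0,0,0,0,0,0],[0.7,0,0,0,0,0,0],[0.9,0,0,-0.3,0,0,0],[0.9,0,0,-0.5,0,0,0],[0.9,0,0,-0.5,0,0,0],[0.9,0,0,-0.5,0,0,0],[0.9,0.5,0,-0.3,0,0,0],[0.9,0.6,0,0,0,0,0],[0.9,0.6,0,0,0,0,0],[0.9,0.6,0,0,0,0,0],[0.9,0.6,0,0,0,0,0],[0.9,0,0,0,0,0,0],[0.9,0,0,0,0,0,0]])

```text
time_s: 35.25
ee_pos: [0.5499, -0.117, 0.2014]
eef_rot: [3.141, 0.0, 1.461]
force: [-0.4, -0.6, 0.5]
grip_width: 0.084
grip_force: 0.0
```

```bash
python3 - <<'E'
from h import *
s=ctrl.camera('scene');t=ctrl.camera('top')
c=lambda p,u,v:cv2.resize(p['color'][v:v+110,u:u+85],None,fx=4.6,fy=4.6,interpolation=cv2.INTER_CUBIC)
cv2.imwrite('pics/f.png',np.hstack([c(s,238,262),c(s,368,150)]))
for p,uv,th in((t,(385,225),148),(s,(300,315),186)):
    print('lid',fit([(p,comp(p['color'].min(2)>th,uv))],[box(0,0,.088,.16,.096,.001)],np.array([.534,-.26,-.108])))
E
```

```text
lid (array([ 0.53413956, -0.26242523, -0.10555835]), np.float64(0.020937766410912193))
lid (array([ 0.53370624, -0.26450504, -0.10618647]), np.float64(0.07174346995115734))
```

View pics/f.png

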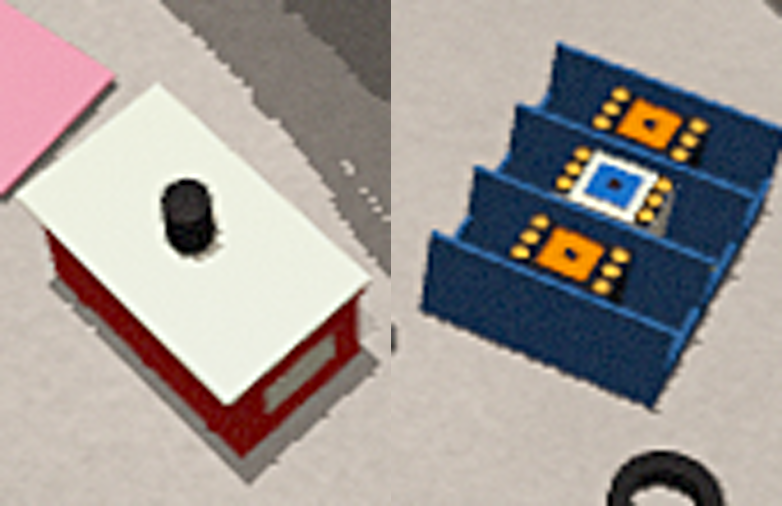

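The lid is flat and home on the tub (knob at crop pixel (187,215)). The contactor stands lengthways in the middle bay (crop pixel (612,185)) between the untouched spares.

```bash
python3 -c "
from station import ctrl
print(ctrl.hand_in())"
```

```text
the job is handed in; nothing more can be done
None
```

The job is handed in after about 35 s: the contactor stands lengthways on the yellow liner in the middle bay, and the lid is fully home on the tub.

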